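# Sort two bronze bushes on the gauge peg

## Task

Sort the two bronze bushes by the iron gauge peg: slide the one with the large bore, which fits over the peg, fully down the peg until it sits flat on the wooden base, and put the other one, whose bore is too small for the peg, in the square tin tray.

Things in the scene. Friction and masses are not known exactly. Their poses are not given: they have to be found in the camera images.
- bush_wide_mid (a point): centre (half-way up, on the axis) of the loose plain bronze bush that fits the gauge: an upright thin-walled tube, 52 mm outside diameter, 44 mm tall, bore 40 mm right through (wall 6 mm), 0.28 to 0.38 kg. z is its axis. It starts standing on the bench top, so its centre is 22 mm above it
- bush_narrow_mid (a point): centre (half-way up, on the axis) of the loose plain bronze bush that does not fit: the same outside, 52 mm diameter and 44 mm tall, but thick-walled with a bore of only 22 mm, 0.56 to 0.76 kg. z is its axis. It starts standing on the bench top, so its centre is 22 mm above it
- gauge: fixed gauge: a square oak base 120 x 120 mm, 15 mm thick, with one upright dark iron peg at its centre. Origin: centre of the base's underside, on the bench top, on the peg's axis; z up, x and y along the base's edges. The peg is 26 mm in diameter for 30 mm above the base, then tapers over 26 mm to a blunt nose 8 mm in diameter; its top is 56 mm above the base's top face and 71 mm above the bench
- tray: fixed open square tin tray, 150 x 150 mm outside, 22 mm high, walls and floor 4 mm thick (142 x 142 mm inside). Origin: centre of its underside, on the bench top; z up, x and y along its sides
Things that resemble listed ones, but are neither listed nor needed, are in the scene too. Leave any pink look-alike of the part that bears bush_narrow_mid alone. What is shaped like the part that bears bush_wide_mid but pink is not meant.

How it is judged (in metres and radians):
At the end, for the whole second after the job is handed in: Wide-bore bush fully down the peg: centre within 12 mm of the peg's axis, at most 42 mm above the bench (37 when seated), axis within 10 degrees of vertical. Narrow-bore bush wholly in the tray, on its floor: centre within 52 mm of the tray's along both sides, 15 to 36 mm above the bench (horizontal distance between bush_wide_mid and gauge below 0.012 m and z of bush_wide_mid in the frame of gauge below 0.042 m and angle between the z axis of bush_wide_mid and the z axis of gauge, either way round below 0.17 rad and x of bush_narrow_mid in the frame of tray between -0.052 and 0.052 m and y of bush_narrow_mid in the frame of tray between -0.052 and 0.052 m and z of bush_narrow_mid in the frame of tray between 0.015 and 0.036 m); the robot touches nothing.
It also fails if it takes over 61 s, if anything falls off the work surface, if the arm or the gripper's body presses on something with over 40 N, if the wrist force passes 120 N, or if a joint passes its speed limit or range.

## Robot

A 6-joint arm with a two-finger parallel gripper is mounted at the origin on the work surface. World frame = base frame: x ahead of the robot, y to its left, z up, the work surface at z = 0. Lengths are in m, angles in degrees, forces in N, time in s.
With the tool pointing down it reaches from about 0.275 to 0.975 m from the base axis. Payload 8.4 kg.
Tool frame: the origin (TCP) lies at the very end of the fingers, on their centre line; the grasp point (between the pads) lies 19 mm behind it (env.hold_point_z is the distance from the TCP to the grasp point, in m); z points along the fingers, y is the line along which they close (so a half turn about z gives the same grasp; the last joint's range is limited). The gripper opens to 92 mm and grips with 3 to 60 N. Pads are 20 mm wide; open, the fingers measure 128 mm over their backs; the gripper's body (75 mm by 189 mm) begins 69 mm behind the grasp point.
Start: joints at [-0.138, 20.225, 93.587, -0, 66.188, -0.138], TCP at [0.625, -0, 0.215] pointing down, gripper open.
Joint ranges: [-150.9, 150.9], [-52.94, 120.26], [3.33, 152.33], [-74.26, 254.26], [0, 154.13], [-172.89, 172.89]. Speed limits (degrees/s): [127.2, 127.2, 159.86, 180, 180, 180].

## Interface

Orientations are given as [roll, pitch, yaw] about the fixed x, y, z axes, in that order (R = Rz(yaw) Ry(pitch) Rx(roll)).
In Python, from bench import env gives the robot as it stands.
- The arm moves only by the tool step_arm, never from a script. Its argument "rows" is a list of rows, each a list of 2 entries, a list of its own where there are three numbers: the shift along the tool's x, y, z in units of 30 mm (1.0 is 30 mm), then the turn, a rotation vector about the tool's x, y, z in units of 0.08 rad (1.0 is 0.08 rad). A call has 1 to 10 rows; each row shifts and turns the commanded pose from where the row before left it, along the tool's axes as they then stand; what a row does not reach is not made up. A row lasts 1/10 s, in which the tool goes at most 50 mm and 8.59 degrees, less where a joint would pass 70% of its speed; a pose out of reach is approached as far as the arm can. A call with a number of a shift or a turn outside -1 to 1 is refused whole. A call with a gripper value outside its range is refused whole. "jaw" is the opening, from -1 (shut) to 1 (fully open), set as the call begins (left out, the last holds). The fingers move at their own pace and stop on an object; "squeeze" is the grip in N (left out, the last holds). Time passes only in rows, so rows that do not move let the fingers close. It gives the time, the measured TCP pose, the force, the opening and the grip force at its end, in the units of the state.
- env.read_state(): the state, without advancing time (a new reading comes with each control period).
- env.camera(name): name is "scene" or "side" or "wrist"; returns the picture (384x512x3 uint8, red, green, blue); there is no depth.
- env.calibration(name): a dict with "intrinsics" (3x3 intrinsics, pixels), "world_to_cam" (4x4, takes a point from world to camera coordinates). Camera axes: x right, y up, looking along -z (the intrinsics and any distortion apply to the point x, -y, -z); pixel columns grow to the right and rows downward; lengths in m; the calibration is good to about 2 mm. A picture is of the moment at which its call begins: read the wrist's pose just before it. calibration takes no time and is no camera call; for the wrist camera it gives the pose at the moment of the call.
- env.finish_job(): hands the job in; it is judged then, once.
Trained networks look in the newest picture that a camera, given by its name, has taken for a name from the list of things; names that differ only in an ending like _2 or _b are one class to them, and where a whole thing is asked for, a point or a joint stands for the part that bears it (a point fixed in the world has none). Each returns a list of dicts, best first, with "conf" (0 to 1); they miss things now and then, are a little off and sometimes report something else, mostly with a low value. They report only what shows in the picture. A call takes as long as a camera call. They do not tell look-alikes from the thing itself.
- env.search_frame(label, camera): "xy" ([column, row] in pixels, amid what is visible of it).
- env.pinpoint(label, camera): "xy" ([column, row] in pixels: a listed point, or the origin of a listed thing).
The state is a dict: "time_s": time; "qpos": joint angles; "dq": joint speeds; "effort": joint torques, N m; "tool_pos": TCP position; "ee_rot": TCP orientation; "contact_force": force on the tool from outside, world axes, zero at the start; "ft_torque": the same for the moment, N m; "finger_gap": finger opening in m; "gripper_force": force on a finger pad.
Only numpy, scipy, OpenCV 4.12 (cv2) and the standard library are available. Lean on these libraries where they do the work, as an engineer would, in place of code of your own. Each camera call takes 0.05 s, during which the arm holds its last target. There are 200 camera calls.

## Working session

There is one attempt and no reset: what is moved stays moved. The work goes in short steps, Python scripts to look and compute and a tool call to move; the robot and the scene stay as the last step left them, time stands still between calls to the robot, and variables do not carry over. Pictures are saved under pics/ and viewed, at most 10 in all, crops included, and the job is handed in when it is done.

Besides the shell and the picture viewer there is one more tool, called after "Emit:" in YAML: its name, and indented under it one key for each argument. step_arm: Moves the arm, as the interface text tells. Shifts and turns lie within -1 to 1; 1 stands for 30 mm of shift or 0.08 rad of turn. Its arguments: {"type":"object","properties":{"rows":{"type":"array"},"jaw":{"type":"number"},"squeeze":{"type":"number"}},"required":["rows"]}

```bash
mkdir -p pics; cat > h.py <<'E'
import numpy as np, cv2
from bench import env
def ray(cam,px,z):
    c=env.calibration(cam);K=np.array(c["intrinsics"]);T=np.array(c["world_to_cam"])
    d=np.linalg.inv(K)@[px[0],px[1],1];d=np.array([d[0],-d[1],-d[2]])
    R=T[:3,:3];o=-R.T@T[:3,3];d=R.T@d
    return o+d*(z-o[2])/d[2]
def save(cam,n):
    im=env.camera(cam);cv2.imwrite(f"pics/{n}.png",im[:,:,::-1]);return im
E
python3 - <<'E'
from h import *
ims=[]
for cam in("scene","side"):
    ims.append(save(cam,cam+"0"))
    print(cam,env.calibration(cam).keys())
    for l,z in(("bush_wide_mid",.022),("bush_narrow_mid",.022),("gauge",0),("tray",0)):
        for d in env.pinpoint(l,cam): print(l,np.round(d["xy"],1),round(d["conf"],2),ray(cam,d["xy"],z).round(4))
cv2.imwrite("pics/both.png",cv2.resize(np.vstack(ims)[:,:,::-1],None,fx=.78,fy=.78))
E
```

```text
scene dict_keys(['intrinsics', 'world_to_cam'])
bush_wide_mid [237.3 216.5] 0.95 [6.181e-01 3.000e-04 2.200e-02]
bush_narrow_mid [278.1 170.8] 0.97 [ 0.4765 -0.049   0.022 ]
bush_narrow_mid [303.4 204.6] 0.66 [0.4873 0.0544 0.022 ]
gauge [224.2 124.4] 0.95 [ 0.4864 -0.2545  0.    ]
tray [381.5 293.2] 0.8 [0.4819 0.29   0.    ]
side dict_keys(['intrinsics', 'world_to_cam'])
bush_wide_mid [325.1 206.8] 0.94 [ 0.6323 -0.1062  0.022 ]
bush_wide_mid [280.5 188.1] 0.67 [ 0.6207 -0.0032  0.022 ]
bush_narrow_mid [214.2 205.1] 0.8 [0.4897 0.0526 0.022 ]
bush_narrow_mid [249.9 233.7] 0.56 [ 0.4771 -0.0559  0.022 ]
gauge [343.1 296.2] 0.72 [ 0.4891 -0.2488  0.    ]
tray [143.3 170. ] 0.96 [0.4857 0.2891 0.    ]
```

View pics/scene0.png

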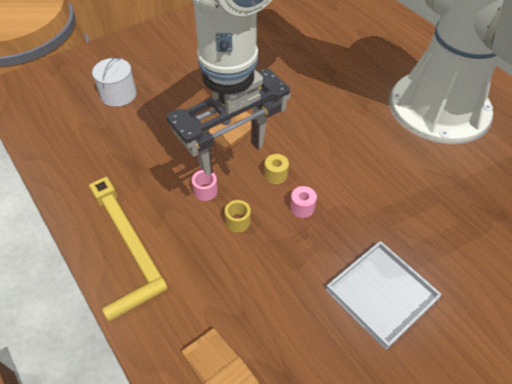

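View pics/side0.png

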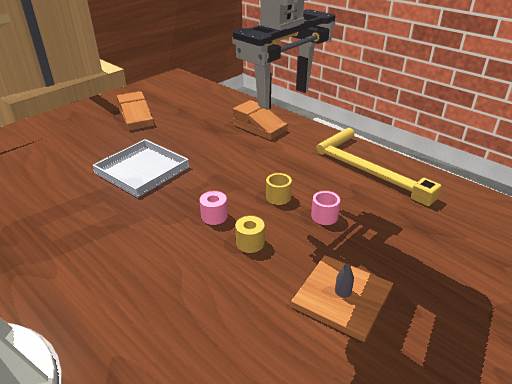

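The bronze wide bush is at scene (237,216) and side (280,188). The bronze narrow bush is at scene (277,170) and side (250,234). The pink look-alikes are the wide one at scene (205,186) / side (325,208) and the narrow one at scene (303,204) / side (214,207). The bronze pair are the ones meant because they have the right colour, and thin and thick walls respectively. I'll confirm this in an enlarged crop next.

```bash
python3 - <<'E'
from h import *
a=cv2.imread("pics/scene0.png")[140:250,170:340];b=cv2.imread("pics/side0.png")[160:270,190:360]
cv2.imwrite("pics/crop.png",cv2.resize(np.hstack([a,b]),None,fx=2.3,fy=2.3,interpolation=cv2.INTER_CUBIC))
save("wrist","w0")
for l,z in(("bush_wide_mid",.022),("bush_narrow_mid",.022),("gauge",0),("tray",0)):
    for d in env.pinpoint(l,"wrist"): print(l,np.round(d["xy"],1),round(d["conf"],2),ray("wrist",d["xy"],z).round(4))
s=env.read_state();print(s["tool_pos"],s["ee_rot"],s["finger_gap"],s["time_s"])
E
```

```text
bush_wide_mid [256.6 260.7] 0.96 [ 0.6303 -0.1084  0.022 ]
bush_narrow_mid [120.  126.8] 0.89 [0.4804 0.0504 0.022 ]
bush_narrow_mid [125.6 222.6] 0.75 [ 0.4764 -0.06    0.022 ]
gauge [149.4 350.4] 0.69 [ 0.4832 -0.2534  0.    ]
[ 6.25022417e-01 -1.89948154e-05  2.14605145e-01] [ 1.79996902e+02 -2.76994655e-04  8.99987512e+01] 0.09163125560908039 0.75
```

View pics/crop.png

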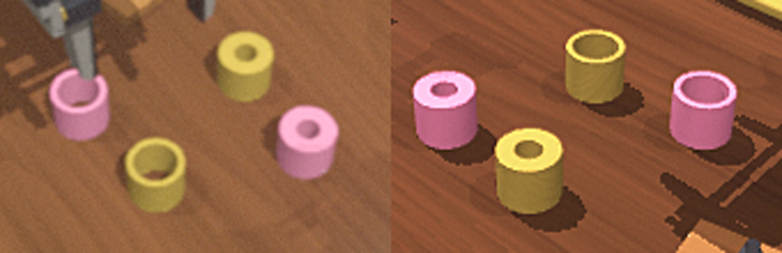

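View pics/w0.png

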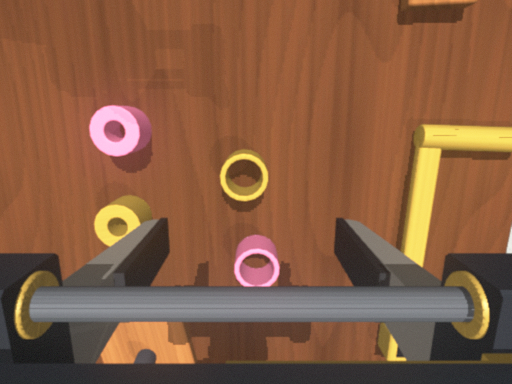

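The crop confirms the bronze thin-walled bush in the middle and the bronze thick-walled one. In the wrist view the bronze wide bush is at (244,177) and the bronze narrow one at (122,222). The tool's axes are x = world +y, y = world +x and z = down.

Emit:
step_arm:
  rows:
    - [[-0.05, -0.18, 1], [0, 0, 0]]
    - [[0, 0, 1], [0, 0, 0]]
    - [[0, 0, 1], [0, 0, 0]]
    - [[0, 0, 0], [0, 0, 0]]
    - [[0, 0, 0], [0, 0, 0]]
  jaw: 1
  squeeze: 20

```text
time_s: 1.25
tool_pos: [0.6196, -0.0015, 0.1248]
ee_rot: [-180.0, 0.0, 90.0]
contact_force: [0.4, -0.3, 0.6]
finger_gap: 0.0922
gripper_force: 0.0
```

```bash
python3 - <<'E'
from h import *
im=save("wrist","w1")
for d in env.pinpoint("bush_wide_mid","wrist"): print(np.round(d["xy"],1),round(d["conf"],2),ray("wrist",d["xy"],.022).round(4))
hsv=cv2.cvtColor(im,cv2.COLOR_RGB2HSV);m=cv2.inRange(hsv,(20,100,60),(35,255,255))
cs,_=cv2.findContours(m,cv2.RETR_EXTERNAL,cv2.CHAIN_APPROX_NONE)
for c in cs:
    if cv2.contourArea(c)>300: x,y,w,h=cv2.boundingRect(c);print((x,y,w,h),ray("wrist",(x+w/2,y+h/2),.044).round(4))
print(env.read_state()["tool_pos"])
E
```

```text
[245.8 189.3] 0.73 [ 6.154e-01 -2.000e-04  2.200e-02]
(445, 271, 46, 69) [ 0.8092 -0.0993  0.044 ]
(14, 271, 43, 69) [ 0.432  -0.0991  0.044 ]
(52, 217, 74, 64) [ 0.4849 -0.0461  0.044 ]
(216, 159, 64, 69) [0.6175 0.0015 0.044 ]
(455, 127, 57, 127) [0.8052 0.004  0.044 ]
[ 0.6208582  -0.00149961  0.12636585]
```

Emit:
step_arm:
  rows:
    - [[0.04, -0.05, 1], [0, 0, 0]]
    - [[0, 0, 1], [0, 0, 0]]
    - [[0, 0, 1], [0, 0, 0]]
    - [[0, 0, 0.5], [0, 0, 0]]
    - [[0, 0, 0.35], [0, 0, 0]]
    - [[0, 0, 0], [0, 0, 0]]

```text
time_s: 1.95
tool_pos: [0.6182, -0.0003, 0.009]
ee_rot: [-180.0, -0.0, 90.0]
contact_force: [0.2, 0.1, 0.4]
finger_gap: 0.0918
gripper_force: 0.0
```

Emit:
step_arm:
  rows:
    - [[0, 0, 0], [0, 0, 0]]
    - [[0, 0, 0], [0, 0, 0]]
    - [[0, 0, 0], [0, 0, 0]]
    - [[0, 0, 0], [0, 0, 0]]
    - [[0, 0, 0], [0, 0, 0]]
    - [[0, 0, 0], [0, 0, 0]]
    - [[0, 0, 0], [0, 0, 0]]
    - [[0, 0, 0], [0, 0, 0]]
  jaw: -1
  squeeze: 25

```text
time_s: 2.75
tool_pos: [0.6179, -0.0003, 0.0093]
ee_rot: [-180.0, -0.0, 90.0]
contact_force: [-2.0, 0.1, 5.0]
finger_gap: 0.0507
gripper_force: 25.0
```

Emit:
step_arm:
  rows:
    - [[0, 0, -1], [0, 0, 0]]
    - [[0, 0, -1], [0, 0, 0]]
    - [[0, 0, -1], [0, 0, 0]]
    - [[0, 0, -1], [0, 0, 0]]
    - [[-0.8, -0.8, 0], [0, 0, 0]]
    - [[-0.8, -0.8, 0], [0, 0, 0]]
    - [[-0.8, -0.8, 0], [0, 0, 0]]
    - [[-0.6, -0.8, 0], [0, 0, 0]]
    - [[0, -0.8, 0], [0, 0, 0]]
    - [[0, 0, 0], [0, 0, 0]]

```text
time_s: 3.75
tool_pos: [0.4943, -0.0906, 0.1282]
ee_rot: [-179.8, -0.0, 89.9]
contact_force: [-0.3, -0.4, -4.0]
finger_gap: 0.0504
gripper_force: 25.0
```

```bash
python3 - <<'E'
from h import *
ims=[]
for cam in("scene","side","wrist"):
    ims.append(save(cam,cam+"2"))
    for l in("gauge","bush_wide_mid"):
        for d in env.pinpoint(l,cam): print(cam,l,np.round(d["xy"],1),round(d["conf"],2),ray(cam,d["xy"],0 if l=="gauge" else .15).round(4))
cv2.imwrite("pics/m2.png",np.hstack([cv2.resize(ims[0][60:260,130:330],(390,390)),cv2.resize(ims[1][190:350,260:420],(390,390))])[:,:,::-1])
E
```

```text
scene gauge [224.9 125.1] 0.7 [ 0.4863 -0.2516  0.    ]
scene bush_wide_mid [205.1 185.7] 0.88 [ 0.6741 -0.0172  0.15  ]
scene bush_wide_mid [261.3 123.4] 0.85 [ 0.498  -0.0875  0.15  ]
side gauge [341.2 297.3] 0.57 [ 0.4852 -0.2479  0.    ]
side bush_wide_mid [277.4 178.2] 0.7 [ 0.4982 -0.0981  0.15  ]
side bush_wide_mid [326.1 207.2] 0.7 [ 0.49   -0.1987  0.15  ]
wrist gauge [241.7 331.7] 0.91 [ 0.4877 -0.2492  0.    ]
wrist bush_wide_mid [399.4 211.1] 0.64 [ 0.5688 -0.0697  0.15  ]
```

View pics/m2.png

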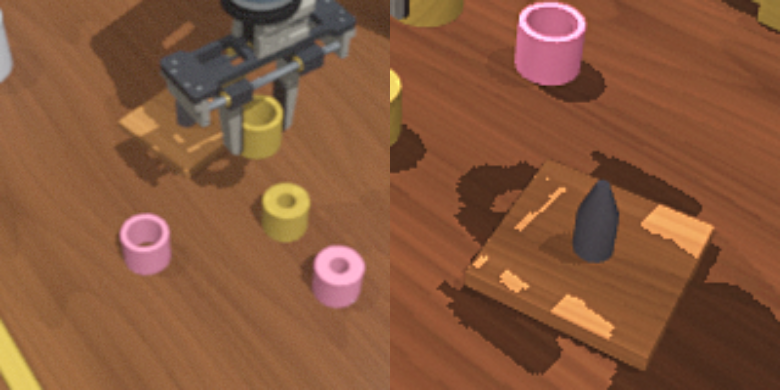

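The picture shows the wide bush in the jaws (left half) and the bare peg, nose at side pixel (347,265), on the base (right half).

```bash
python3 - <<'E'
from h import *
f=lambda x,y:((x-390)/2.4375+260,y/2.4375+190)
print(ray("side",f(602,184),.071).round(4))
c=[ray("side",f(*p),.015).round(4) for p in((467,270),(546,162),(713,231),(647,354))];print(c,np.mean(c,0),(c[0]+c[2])/2,(c[1]+c[3])/2)
print(env.read_state()["tool_pos"])
E
```

```text
[ 0.4848 -0.249   0.071 ]
[array([ 0.4158, -0.2037,  0.015 ]), array([ 0.5272, -0.182 ,  0.015 ]), array([ 0.5498, -0.2979,  0.015 ]), array([ 0.4396, -0.3182,  0.015 ])] [ 0.4831  -0.25045  0.015  ] [ 0.4828 -0.2508  0.015 ] [ 0.4834 -0.2501  0.015 ]
[ 0.49856854 -0.09011323  0.12898524]
```

Emit:
step_arm:
  rows:
    - [[-0.9, -0.42, 0], [0, 0, 0]]
    - [[-0.9, 0, 0], [0, 0, 0]]
    - [[-0.9, 0, 0], [0, 0, 0]]
    - [[-0.9, 0, 0], [0, 0, 0]]
    - [[-0.9, 0, 0], [0, 0, 0]]
    - [[-0.83, 0, 0], [0, 0, 0]]
    - [[0, 0, 0], [0, 0, 0]]
    - [[0, 0, 0], [0, 0, 0]]
    - [[0, 0, 0], [0, 0, 0]]

```text
time_s: 5.1
tool_pos: [0.4853, -0.2494, 0.1289]
ee_rot: [-180.0, -0.0, 90.0]
contact_force: [0.3, 0.1, -4.1]
finger_gap: 0.0506
gripper_force: 25.0
```

Emit:
step_arm:
  rows:
    - [[0, 0, 0.4], [0, 0, 0]]
    - [[0, 0, 0.4], [0, 0, 0]]
    - [[0, 0, 0.4], [0, 0, 0]]
    - [[0, 0, 0.4], [0, 0, 0]]
    - [[0, 0, 0.2], [0, 0, 0]]
    - [[0, 0, 0.2], [0, 0, 0]]
    - [[0, 0, 0], [0, 0, 0]]
    - [[0, 0, 0], [0, 0, 0]]

```text
time_s: 5.9
tool_pos: [0.4856, -0.2503, 0.0692]
ee_rot: [180.0, 0.0, 90.0]
contact_force: [-0.9, -0.6, -3.3]
finger_gap: 0.0505
gripper_force: 25.0
```

```bash
python3 - <<'E'
from h import *
a=save("scene","s3");b=save("side","d3")
cv2.imwrite("pics/m3.png",np.hstack([cv2.resize(a[40:200,150:310],(390,390)),cv2.resize(b[190:350,260:420],(390,390))])[:,:,::-1])
E
```

```text
(no output)
```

View pics/m3.png

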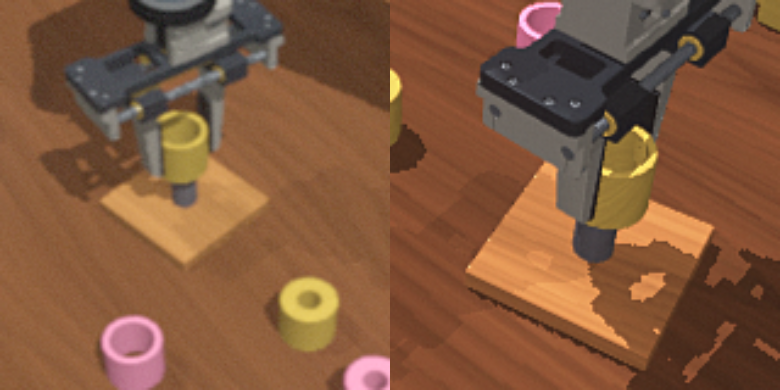

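The bush hangs over the peg with the nose just inside the bore. In the side view it seems to sit to the right of the peg, so I'll measure the offset by projecting the known shape.

```bash
cat >> h.py <<'E'
def proj(cam,P):
    c=env.calibration(cam);K=np.array(c["intrinsics"]);T=np.array(c["world_to_cam"])
    q=np.atleast_2d(P)@T[:3,:3].T+T[:3,3];q=q*[1,-1,-1];u=q@K.T
    return u[:,:2]/u[:,2:]
def ring(x,y,z,r=.026):
    t=np.linspace(0,6.283,60);return np.c_[x+r*np.cos(t),y+r*np.sin(t),0*t+z]
E
python3 - <<'E'
from h import *
s=env.read_state();x,y,z=s["tool_pos"];print(x,y,z);z=.060
out=[]
for cam,f,(x0,y0) in(("scene","s3",(150,40)),("side","d3",(260,190))):
    im=cv2.imread(f"pics/{f}.png")
    big=cv2.resize(im[y0:y0+160,x0:x0+160],(390,390),interpolation=cv2.INTER_CUBIC);k=390/160
    def draw(P,col): cv2.polylines(big,[np.int32(((proj(cam,P)+.5-[x0,y0])*k).round())],True,col,1)
    for zz in(z,z+.044): draw(ring(x,y,zz),(255,0,0))
    for gx,gy,col in((.4855,-.250,(0,0,255)),):
        for zz in(.015,.045): draw(ring(gx,gy,zz,.013),col)
    out.append(big)
cv2.imwrite("pics/m4.png",np.hstack(out))
E
```

```text
0.485873670394036 -0.25041818881252337 0.06953401117119384
```

View pics/m4.png

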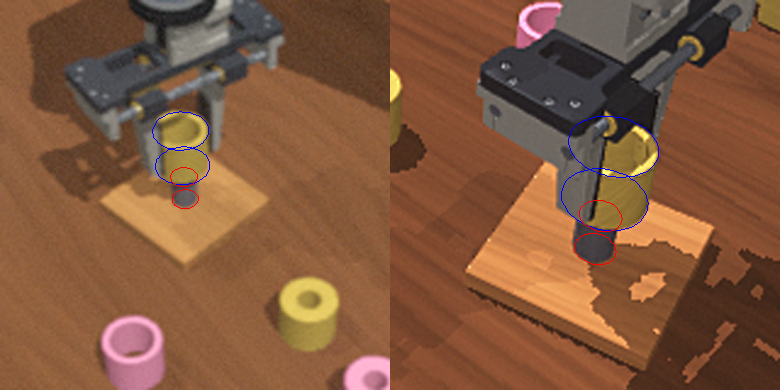

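The projected bush and peg outlines match both views within about 2 mm, so I'll descend.

Emit:
step_arm:
  rows:
    - [[0, 0, 0.3], [0, 0, 0]]
    - [[0, 0, 0.3], [0, 0, 0]]
    - [[0, 0, 0.3], [0, 0, 0]]
    - [[0, 0, 0.3], [0, 0, 0]]
    - [[0, 0, 0.15], [0, 0, 0]]
    - [[0, 0, 0.1], [0, 0, 0]]
    - [[0, 0, 0], [0, 0, 0]]
    - [[0, 0, 0], [0, 0, 0]]

```text
time_s: 6.8
tool_pos: [0.4857, -0.2503, 0.0257]
ee_rot: [180.0, 0.0, 90.0]
contact_force: [0.6, -0.6, -2.9]
finger_gap: 0.0508
gripper_force: 25.0
```

Emit:
step_arm:
  rows:
    - [[0, 0, 0.04], [0, 0, 0]]
    - [[0, 0, 0], [0, 0, 0]]
    - [[0, 0, 0], [0, 0, 0]]
    - [[0, 0, 0], [0, 0, 0]]

```text
time_s: 7.2
tool_pos: [0.4855, -0.2502, 0.0245]
ee_rot: [180.0, 0.0, 90.0]
contact_force: [0.2, -0.8, -3.2]
finger_gap: 0.0505
gripper_force: 25.0
```

Emit:
step_arm:
  rows:
    - [[0, 0, 0], [0, 0, 0]]
    - [[0, 0, 0], [0, 0, 0]]
    - [[0, 0, 0], [0, 0, 0]]
    - [[0, 0, 0], [0, 0, 0]]
    - [[0, 0, 0], [0, 0, 0]]
    - [[0, 0, 0], [0, 0, 0]]
    - [[0, 0, 0], [0, 0, 0]]
    - [[0, 0, -0.5], [0, 0, 0]]
    - [[0, 0, -0.5], [0, 0, 0]]
    - [[0, 0, -1], [0, 0, 0]]
  jaw: 1

```text
time_s: 8.2
tool_pos: [0.4842, -0.2495, 0.0835]
ee_rot: [-179.8, -0.1, 90.0]
contact_force: [0.6, -1.0, -0.3]
finger_gap: 0.0918
gripper_force: 0.0
```

Emit:
step_arm:
  rows:
    - [[0, 0, -0.7], [0, 0, 0]]
    - [[0, 0, -0.7], [0, 0, 0]]
    - [[0.9, -0.28, 0], [0, 0, 0]]
    - [[0.9, 0, 0], [0, 0, 0]]
    - [[0.9, 0, 0], [0, 0, 0]]
    - [[0.9, 0, 0], [0, 0, 0]]
    - [[0.9, 0, 0], [0, 0, 0]]
    - [[0.9, 0, 0], [0, 0, 0]]
    - [[0.97, 0, 0], [0, 0, 0]]
    - [[0.2, 0, 0], [0, 0, 0]]

```text
time_s: 9.2
tool_pos: [0.4768, -0.0511, 0.1264]
ee_rot: [-180.0, -0.0, 90.1]
contact_force: [-0.4, 0.7, 0.7]
finger_gap: 0.092
gripper_force: 0.0
```

```bash
python3 - <<'E'
from h import *
im=save("wrist","w5");T=env.read_state()["tool_pos"]
b=save("side","d5")
for d in env.pinpoint("bush_narrow_mid","wrist"): print(np.round(d["xy"],1),round(d["conf"],2),ray("wrist",d["xy"],.022).round(4))
hsv=cv2.cvtColor(im,cv2.COLOR_RGB2HSV);m=cv2.inRange(hsv,(20,100,60),(35,255,255))
cs,_=cv2.findContours(m,cv2.RETR_EXTERNAL,cv2.CHAIN_APPROX_NONE)
for c in cs:
    if cv2.contourArea(c)>300: x,y,w,h=cv2.boundingRect(c);print((x,y,w,h),ray("wrist",(x+w/2,y+h/2),.044).round(4))
print(T)
for n in("bush_wide_mid",):
    env.camera("side")
    for d in env.pinpoint(n,"side"): print(n,np.round(d["xy"],1),round(d["conf"],2),ray("side",d["xy"],.037).round(4))
cv2.imwrite("pics/m5.png",np.hstack([cv2.resize(b[190:350,260:420],(390,390)),cv2.resize(im,(400,390))])[:,:,::-1])
E
```

```text
[250.6 198.6] 0.65 [ 0.4757 -0.0605  0.022 ]
(452, 271, 38, 69) [ 0.6679 -0.1507  0.044 ]
(13, 271, 45, 69) [ 0.2879 -0.1515  0.044 ]
(220, 165, 63, 69) [ 0.4765 -0.0553  0.044 ]
[ 0.47696314 -0.05153061  0.1264123 ]
bush_wide_mid [348.  280.7] 0.66 [ 0.4899 -0.2521  0.037 ]
bush_wide_mid [326.6 204.5] 0.62 [ 0.6232 -0.1146  0.037 ]
```

View pics/m5.png

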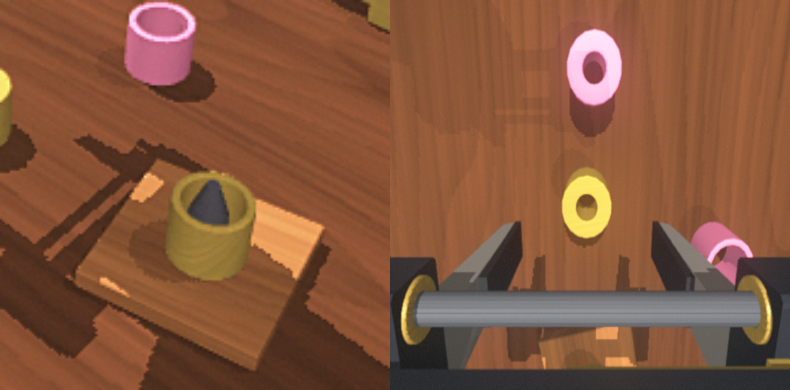

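The wide bush is seated flat with the peg nose showing in its bore. The bronze narrow bush is straight under the gripper.

Emit:
step_arm:
  rows:
    - [[-0.13, 0, 1], [0, 0, 0]]
    - [[0, 0, 1], [0, 0, 0]]
    - [[0, 0, 1], [0, 0, 0]]
    - [[0, 0, 0.5], [0, 0, 0]]
    - [[0, 0, 0.4], [0, 0, 0]]
    - [[0, 0, 0], [0, 0, 0]]

```text
time_s: 10.05
tool_pos: [0.4763, -0.0576, 0.0082]
ee_rot: [-179.9, -0.0, 89.9]
contact_force: [0.7, 0.2, -0.7]
finger_gap: 0.092
gripper_force: 0.0
```

Emit:
step_arm:
  rows:
    - [[0, 0, 0], [0, 0, 0]]
    - [[0, 0, 0], [0, 0, 0]]
    - [[0, 0, 0], [0, 0, 0]]
    - [[0, 0, 0], [0, 0, 0]]
    - [[0, 0, 0], [0, 0, 0]]
    - [[0, 0, 0], [0, 0, 0]]
    - [[0, 0, 0], [0, 0, 0]]
    - [[0, 0, 0], [0, 0, 0]]
  jaw: -1
  squeeze: 40

```text
time_s: 10.85
tool_pos: [0.4771, -0.057, 0.0097]
ee_rot: [-180.0, 0.0, 90.0]
contact_force: [-2.0, 0.4, 6.3]
finger_gap: 0.0514
gripper_force: 40.0
```

Emit:
step_arm:
  rows:
    - [[0, 0, -0.5], [0, 0, 0]]
    - [[0, 0, -1], [0, 0, 0]]
    - [[0, 0, -1], [0, 0, 0]]
    - [[0, 0, -1], [0, 0, 0]]
    - [[0, 0, 0], [0, 0, 0]]

```text
time_s: 11.35
tool_pos: [0.479, -0.0572, 0.117]
ee_rot: [179.7, 0.0, 90.0]
contact_force: [1.8, 0.3, -7.3]
finger_gap: 0.0511
gripper_force: 40.0
```

Emit:
step_arm:
  rows:
    - [[0.8, 0.23, 0], [0, 0, 0]]
    - [[0.95, 0, 0], [0, 0, 0]]
    - [[0.95, 0, 0], [0, 0, 0]]
    - [[0.95, 0, 0], [0, 0, 0]]
    - [[0.95, 0, 0], [0, 0, 0]]
    - [[0.95, 0, 0], [0, 0, 0]]
    - [[0.95, 0, 0], [0, 0, 0]]
    - [[0.95, 0, 0], [0, 0, 0]]
    - [[0.95, 0, 0], [0, 0, 0]]
    - [[0.95, 0, 0], [0, 0, 0]]

```text
time_s: 12.35
tool_pos: [0.4825, 0.2241, 0.112]
ee_rot: [-179.8, 0.1, 90.0]
contact_force: [0.2, 0.5, -8.3]
finger_gap: 0.0512
gripper_force: 40.0
```

Emit:
step_arm:
  rows:
    - [[0.95, 0, 0], [0, 0, 0]]
    - [[0.9, 0, 0], [0, 0, 0]]
    - [[0.3, 0, 0], [0, 0, 0]]
    - [[0, 0, 0], [0, 0, 0]]
    - [[0, 0, 0], [0, 0, 0]]

```text
time_s: 12.85
tool_pos: [0.483, 0.2869, 0.113]
ee_rot: [-179.9, 0.1, 90.0]
contact_force: [-0.2, -0.1, -7.8]
finger_gap: 0.0513
gripper_force: 40.0
```

```bash
python3 - <<'E'
from h import *
for cam in("scene","side","wrist"):
    env.camera(cam)
    for d in env.pinpoint("tray",cam): print(cam,np.round(d["xy"],1),round(d["conf"],2),ray(cam,d["xy"],0).round(4))
print(env.read_state()["tool_pos"])
E
```

```text
scene [378.7 294.6] 0.69 [0.4883 0.289  0.    ]
side [143.1 170.7] 0.61 [0.4837 0.287  0.    ]
wrist [251.3 180.5] 0.96 [0.4832 0.2942 0.    ]
[0.48411695 0.28729951 0.11443771]
```

Emit:
step_arm:
  rows:
    - [[0.08, 0, 0.6], [0, 0, 0]]
    - [[0, 0, 0.8], [0, 0, 0]]
    - [[0, 0, 0.8], [0, 0, 0]]
    - [[0, 0, 0.6], [0, 0, 0]]
    - [[0, 0, 0.3], [0, 0, 0]]
    - [[0, 0, 0.15], [0, 0, 0]]
    - [[0, 0, 0.05], [0, 0, 0]]
    - [[0, 0, 0], [0, 0, 0]]
    - [[0, 0, 0], [0, 0, 0]]

```text
time_s: 14.05
tool_pos: [0.4846, 0.2907, 0.0162]
ee_rot: [179.9, -0.0, 90.0]
contact_force: [0.2, 0.5, -7.0]
finger_gap: 0.0511
gripper_force: 40.0
```

Emit:
step_arm:
  rows:
    - [[0, 0, 0.03], [0, 0, 0]]
    - [[0, 0, 0], [0, 0, 0]]
    - [[0, 0, 0], [0, 0, 0]]

```text
time_s: 14.35
tool_pos: [0.4841, 0.2904, 0.0147]
ee_rot: [180.0, -0.0, 90.0]
contact_force: [0.7, 0.6, -7.1]
finger_gap: 0.0511
gripper_force: 40.0
```

Emit:
step_arm:
  rows:
    - [[0, 0, 0.03], [0, 0, 0]]
    - [[0, 0, 0], [0, 0, 0]]

```text
time_s: 14.55
tool_pos: [0.4842, 0.2905, 0.0138]
ee_rot: [180.0, -0.0, 90.0]
contact_force: [0.0, 0.1, -3.5]
finger_gap: 0.0515
gripper_force: 40.0
```

Emit:
step_arm:
  rows:
    - [[0, 0, 0], [0, 0, 0]]
    - [[0, 0, 0], [0, 0, 0]]
    - [[0, 0, 0], [0, 0, 0]]
    - [[0, 0, 0], [0, 0, 0]]
    - [[0, 0, 0], [0, 0, 0]]
    - [[0, 0, 0], [0, 0, 0]]
    - [[0, 0, -0.5], [0, 0, 0]]
    - [[0, 0, -1], [0, 0, 0]]
    - [[0, 0, -1], [0, 0, 0]]
    - [[0, 0, -1], [0, 0, 0]]
  jaw: 0.6

```text
time_s: 15.55
tool_pos: [0.484, 0.2904, 0.1207]
ee_rot: [180.0, -0.0, 90.0]
contact_force: [0.5, 0.6, -0.5]
finger_gap: 0.0739
gripper_force: 0.0
```

Emit:
step_arm:
  rows:
    - [[0, 0, -1], [0, 0, 0]]
    - [[0, 0, -1], [0, 0, 0]]
    - [[-0.5, 0, -1], [0, 0, 0]]
    - [[-1, 0, 0], [0, 0, 0]]
    - [[-1, 0, 0], [0, 0, 0]]
    - [[-1, 0, 0], [0, 0, 0]]
    - [[-1, 0, 0], [0, 0, 0]]
    - [[0, 0, 0], [0, 0, 0]]
    - [[0, 0, 0], [0, 0, 0]]

```text
time_s: 16.45
tool_pos: [0.4842, 0.1552, 0.2096]
ee_rot: [179.9, -0.0, 89.9]
contact_force: [-0.2, 0.2, -0.3]
finger_gap: 0.0735
gripper_force: 0.0
```

```bash
python3 - <<'E'
from h import *
a=save("scene","s6");b=save("side","d6")
cv2.imwrite("pics/m6.png",np.hstack([cv2.resize(a[190:390,280:480],(390,390)),cv2.resize(b[120:360,80:400],(400,300)).copy() if 0 else cv2.resize(b[110:370,60:400],(400,390))])[:,:,::-1])
print(env.read_state()["time_s"])
E
```

```text
16.55
```

View pics/m6.png

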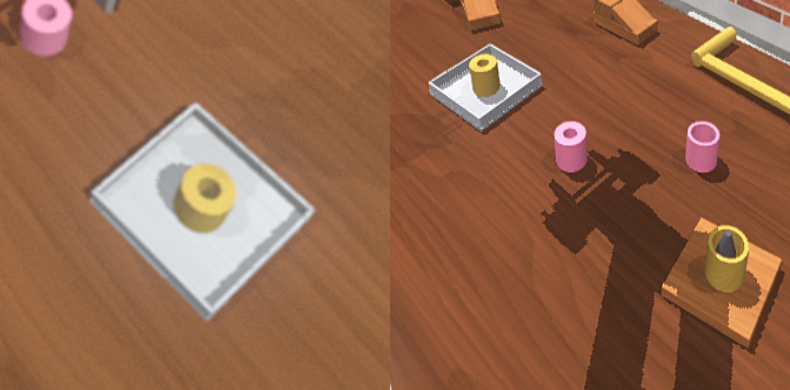

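The narrow bush stands in the middle of the tray and the wide bush is flat on the gauge base. The pink bushes are untouched and the arm is clear.

```bash
python3 -c "
from bench import env
print(env.finish_job())"
```

```text
the job is handed in; nothing more can be done
None
```

The job is handed in at about 17 s (no verdict came back): in the last pictures the wide-bore bush sits flat on the gauge base over the peg, and the narrow-bore bush stands in the tray.

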